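Close up the shellfish chiller with the fingertips

TASK

Close up the chiller on the market counter by pushing with the fingertips: slide the loose steel cover along its rails until it is up against the end stop over the tray of razor clams (the long narrow shells), leaving the round clams uncovered, and push both drawers fully shut, in any order. Only push the cover, never lift or tip it, and leave the jars, bowl and other things standing around where they are.

Things in the scene. Friction and masses are not known exactly. Their poses are not given: they have to be found in the camera images.
- chiller: Fixed low white chiller; place and yaw vary. Origin on the table under the centre of its well; x to its rear (away from the robot at yaw 0), y to its left, z up. Body y -235 to 235, x -108 to 160 mm, 100 high, a louvred box on its rear deck (to 145 mm). On top a loose cover slides along y between rails (x = -98, +98 mm) and end stops (inner faces y = -210, +210 mm), whose tops are 112 mm up.
- cover_center (a point): Centre (half-way up) of the loose steel cover, a plain raised slab without handle: 180 along the chiller's x, 205 along its y, 35 mm high, 0.35-0.7 kg. Underside 100, top 135 mm above the table. Slides along the chiller's y (2 mm play across); 2 to 6 N moves it. Push its upright end faces, at y = -102.5 and +102.5 mm from this point. At an end stop it is centred over that end's tray.
- razor_tray_center (a point): Underside centre of the fixed tray of razor clams (long narrow brown shells, 125 x 20 mm, side by side), 150 x 190 mm, sunk in the chiller's left or right half (y = +107.5 or -107.5 mm; it varies); the shells stay below 100 mm above the table.
- clam_tray_center (a point): Underside centre of the like tray in the other half, with round pale clams of 35 mm. Fixed.
- drawer_left (a joint): How far the chiller's left (+y of the chiller) drawer is out, in m: 0 = fully shut, 0.10 = fully out. It slides along the chiller's x, stays where it is left, and takes about 3 N to push.
- drawer_left_face (a point): Centre of that drawer's flat outer face, moving with it: 205 mm wide along the chiller's y, 82 high (12 to 94 mm above the table), looking to the chiller's -x; the front is 14 mm thick, without handle (the dark strip is only a mark). Shut, it lies at x = -122, y = +107.5 mm of the chiller.
- drawer_right (a joint): How far the chiller's right (-y) drawer is out, in m: 0 = fully shut, 0.10 = fully out. It slides along the chiller's x, stays where it is left, and takes about 3 N to push.
- drawer_right_face (a point): Centre of that drawer's flat outer face, moving with it: 205 mm wide along the chiller's y, 82 high (12 to 94 mm above the table), looking to the chiller's -x; the front is 14 mm thick, without handle (the dark strip is only a mark). Shut, it lies at x = -122, y = -107.5 mm of the chiller.
- salt_jar: Bystander: salt jar, 44 mm across, 75 tall, on the table just in front of the chiller's right end. Origin at the centre of its underside.
- spice_tin: Bystander: tin, 40 mm across, 60 tall, on the table just in front of the chiller's left end. Origin at the centre of its underside.
- sauce_bowl: Bystander: small steel bowl, 76 mm across, 35 tall, on the table in front of the chiller, midway between the drawers. Origin at the centre of its underside.
- cabbage: Bystander: cabbage, 132 mm across, 115 tall, left of the chiller. Origin at the centre of its underside.
- rinse_bottle: Bystander: white bottle, 70 mm across, 160 tall, right of the chiller. Origin at the centre of its underside.
- mug: Bystander: mug, 76 mm across, 85 tall, left. Origin at the centre of its underside.
- scoop: Bystander: steel spoon, 200 mm long, lying on the table on the right.

How it is judged:
At the end, for the whole second after the job is handed in: The cover's centre is within 10 mm (horizontally) of the centre of the razor-clam tray and lies flat on its ledges (within 5 mm), and both drawers are within 6 mm of fully shut (horizontal distance between cover_center and razor_tray_center below 0.01 m and z of cover_center in the frame of chiller between 0.1125 and 0.1225 m and value of joint each of drawer_left, drawer_right below 0.006 m); the robot touches nothing.
It fails at once if the cover is lifted more than 12 mm or tipped more than 0.12 rad (z of cover_center in the frame of chiller above 0.1295 m or angle between cover_center's own z axis and vertical above 0.12 rad).
It fails at once if a bystander is moved more than 30 mm or picked up (distance of any of salt_jar, spice_tin, sauce_bowl, cabbage, rinse_bottle, mug, scoop from where it was at the start of the episode above 0.03 m).
It fails at once if a standing bystander is knocked over (angle between any of salt_jar, spice_tin, sauce_bowl, cabbage, rinse_bottle, mug's own z axis and vertical above 0.5 rad).
It also fails if it takes over 58 s, if anything falls off the work surface, if the arm or the gripper's body presses on something with over 40 N, if the wrist force passes 120 N, or if a joint passes its speed limit or range.

ROBOT

A 7-joint arm with a two-finger parallel gripper is mounted at the origin on the work surface. World frame = base frame: x ahead of the robot, y to its left, z up, the work surface at z = 0. Lengths are in m, angles in rad, forces in N, time in s.
With the tool pointing down it reaches from about 0.375 to 0.925 m from the base axis. Payload 3.1 kg.
Tool frame: the origin (TCP) lies between the finger pads; the fingertips stand 19 mm ahead of it and the grasp point (between the pads) is the TCP; z points along the fingers, y is the direction in which the jaws open and shut (so a half turn about z gives the same grasp; the last joint's range is limited). The gripper opens to 85 mm and grips with 20 to 120 N. Pads are 22 mm wide; open, the fingers measure 114 mm over their backs; the gripper's body (76 mm by 85 mm) begins 54 mm behind the grasp point. The pads swing forward as they close: fully open they stand 13 mm farther back than shut.
Start: joints at [-1.4, 0.383, 0.044, 1.598, -0.018, 1.161, -0.05], TCP at [0.173, 0.627, 0.213] pointing down, gripper open.
Joint ranges: [-2.61, 2.61], [-0.41, 2.15], [-1.48, 1.57], [0, 2.5], [-1.57, 4.71], [0.05, 1.97], [-2.85, 2.85]. Speed limits (rad/s): [2.79, 2.79, 3.14, 3.14, 3.14, 3.14, 3.14].

INTERFACE

Orientations are given as a unit quaternion [x, y, z, w].
In Python, from bench import move_ptp, movel, move_j, move_gripper, pause, inverse_kinematics, read_camera, camera_params, MotionError, sign_off, look_for, tip_of, read_time_s, read_qpos, read_joint_vel, read_effort, read_eef_pos, read_tcp_rot, read_ft_force, read_ft_torque, read_finger_gap gives the robot as it stands. Calls block until the motion is done:
- move_ptp(position, orientation): joint-space move of the TCP to a pose.
- movel(position, orientation=None, speed=0.15): straight line of the TCP; orientation=None keeps the orientation; speed is the mean speed in m/s.
- move_j(angles): joint-space move.
- move_gripper(opening, effort=None): finger opening in m; effort is the grip in N (None keeps the last); returns when the fingers have stopped.
- pause(seconds).
- inverse_kinematics(position, orientation): joint angles nearest the present ones, or None.
- read_camera(name): name is "side" or "top" or "wrist"; returns the picture (480x640x3 uint8, red, green, blue); there is no depth.
- camera_params(name): a dict with "K" (3x3 intrinsics, pixels), "camera_from_world" (4x4, takes a point from world to camera coordinates). Camera axes: x right, y down, z forward; pixel columns grow to the right and rows downward; lengths in m; the calibration is good to about 2 mm. The wrist camera is an equidistant fisheye: a pixel r from the principal point sees the ray r / f radians off the axis. A picture is of the moment at which its call begins: read the wrist's pose just before it. camera_params takes no time and is no camera call; for the wrist camera it gives the pose at the moment of the call.
A pose or a line that the arm cannot do raises MotionError and nothing moves.
- sign_off(): hands the job in, once; it reports no verdict.
Trained networks look in the newest picture that a camera, given by its name, has taken for a name from the list of things; names that differ only in an ending like _2 or _b are one class to them, and where a whole thing is asked for, a point or a joint stands for the part that bears it (a point fixed in the world has none). Each returns a list of dicts, best first, with "confidence" (0 to 1); they miss things now and then, are a little off and sometimes report something else, mostly with a low value. They report only what shows in the picture. A call takes as long as a camera call.
- look_for(camera, name): "at" ([column, row] in pixels, amid what is visible of it).
- tip_of(camera, name): "at" ([column, row] in pixels: a listed point, or the origin of a listed thing).
Readings, each from a call of its own:
- read_time_s(): time.
- read_qpos(): joint angles.
- read_joint_vel(): joint speeds.
- read_effort(): joint torques, N m.
- read_eef_pos(): TCP position.
- read_tcp_rot(): TCP orientation.
- read_ft_force(): force on the tool from outside, world axes, zero at the start.
- read_ft_torque(): the same for the moment, N m.
- read_finger_gap(): finger opening in m.
Only numpy, scipy, OpenCV 4.12 (cv2) and the standard library are available. Lean on these libraries where they do the work, as an engineer would, in place of code of your own. Each camera call takes 0.05 s, during which the arm holds its last target.

## Working session

There is one attempt and no reset: what is moved stays moved. The work goes in short steps, each a Python script; the robot and the scene stay as the last script left them, time stands still between calls to the robot, and variables do not carry over. Pictures are saved under pics/ and viewed, and the job is handed in when it is done.

```bash
mkdir -p pics; ls; cat > h.py <<'E'
from bench import *
import numpy as np, cv2
def save(cam,fn):
    im=read_camera(cam); cv2.imwrite('pics/'+fn,cv2.cvtColor(im,cv2.COLOR_RGB2BGR)); return im
def ray(cam,px,z):
    P=camera_params(cam);K=np.array(P['K']);T=np.array(P['camera_from_world'])
    d=np.linalg.inv(K)@np.array([px[0],px[1],1.]);R=T[:3,:3];c=-R.T@T[:3,3];d=R.T@d
    return c+d*(z-c[2])/d[2]
def proj(cam,p):
    P=camera_params(cam);K=np.array(P['K']);T=np.array(P['camera_from_world'])
    q=T[:3,:3]@np.array(p)+T[:3,3];q=K@q;return q[:2]/q[2]
E
python3 - <<'E'
from h import *
for c in ['top','side']:
    save(c,c+'0.png')
    P=camera_params(c);T=np.array(P['camera_from_world']);print(c,-T[:3,:3].T@T[:3,3])
    for n,z in dict(cover_center=.1175,razor_tray_center=.07,clam_tray_center=.07,drawer_left_face=.053,drawer_right_face=.053,chiller=0,salt_jar=0,spice_tin=0,sauce_bowl=0,cabbage=0,rinse_bottle=0,mug=0,scoop=0).items():
        for r in tip_of(c,n)[:2]:
            print(n,np.round(r['at']),round(r['confidence'],2),ray(c,r['at'],z).round(3))
print(read_time_s(),read_tcp_rot())
E
```

```text
pics
top [ 0.2984541  -0.01314228  1.26230853]
cover_center [348. 194.] 0.69 [ 0.638 -0.07   0.117]
razor_tray_center [287. 198.] 0.68 [0.647 0.077 0.07 ]
razor_tray_center [500. 223.] 0.42 [ 0.57  -0.434  0.07 ]
drawer_left_face [277. 277.] 0.91 [0.458 0.104 0.053]
drawer_right_face [366. 283.] 0.78 [ 0.437 -0.108  0.053]
drawer_right_face [324. 304.] 0.26 [ 0.39  -0.006  0.053]
salt_jar [432. 284.] 0.84 [ 0.436 -0.274  0.   ]
spice_tin [217. 257.] 0.73 [0.518 0.259 0.   ]
sauce_bowl [325. 304.] 0.97 [ 0.392 -0.009  0.   ]
cabbage [138. 234.] 0.69 [0.585 0.462 0.   ]
rinse_bottle [501. 225.] 0.95 [ 0.58 -0.46  0.  ]
mug [120. 313.] 0.85 [0.387 0.496 0.   ]
scoop [513. 295.] 0.72 [ 0.401 -0.472  0.   ]
side [ 0.07588034 -0.75398225  1.11191094]
cover_center [363. 241.] 0.73 [ 0.639 -0.076  0.117]
razor_tray_center [339. 223.] 0.93 [0.645 0.064 0.07 ]
clam_tray_center [371. 271.] 0.56 [ 0.617 -0.151  0.07 ]
drawer_left_face [289. 242.] 0.68 [0.471 0.094 0.053]
drawer_right_face [315. 296.] 0.56 [ 0.434 -0.13   0.053]
salt_jar [339. 347.] 0.8 [ 0.42  -0.281  0.   ]
spice_tin [427. 369.] 0.73 [ 0.585 -0.461  0.   ]
spice_tin [281. 219.] 0.42 [0.518 0.245 0.   ]
sauce_bowl [286. 282.] 0.82 [ 0.401 -0.007  0.   ]
cabbage [267. 179.] 0.68 [0.576 0.466 0.   ]
rinse_bottle [428. 369.] 0.87 [ 0.587 -0.463  0.   ]
mug [216. 190.] 0.71 [0.382 0.513 0.   ]
mug [341. 345.] 0.71 [ 0.426 -0.279  0.   ]
scoop [377. 413.] 0.66 [ 0.4   -0.485  0.   ]
1.4 [ 1.33975936e-01  9.90984585e-01 -1.19360480e-05 -1.07344683e-05]
```

```bash
python3 - <<'E'
import cv2
a=cv2.imread('pics/top0.png')[130:350,90:540];cv2.imwrite('pics/top0c.png',cv2.resize(a,None,fx=1.77,fy=1.77,interpolation=3))
a=cv2.imread('pics/side0.png')[130:430,180:480];cv2.imwrite('pics/side0c.png',cv2.resize(a,None,fx=2,fy=2,interpolation=3))
E
```

```text
(no output)
```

View pics/top0c.png

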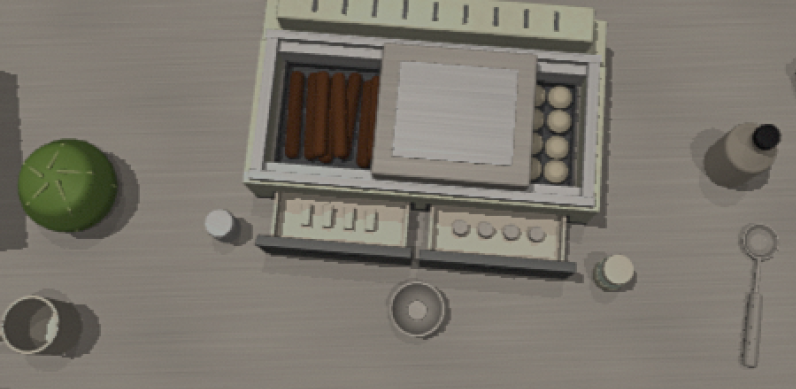

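View pics/side0c.png

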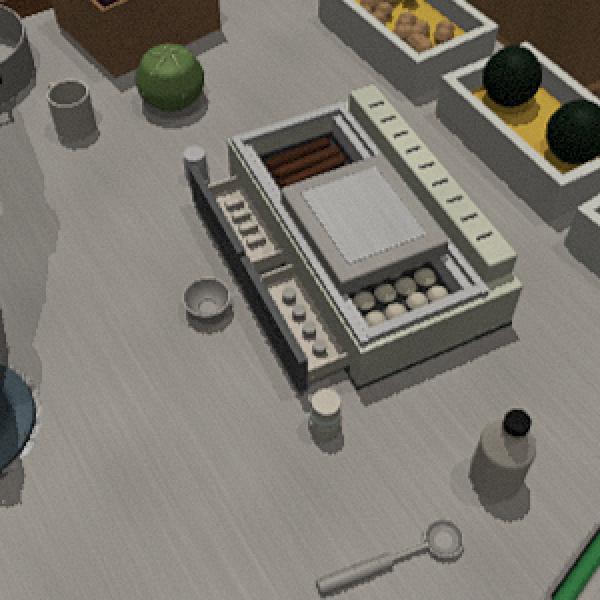

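```bash
python3 - <<'E'
from h import *
f=lambda u,v:(90+u/1.77,130+v/1.77)
g=lambda u,v:(180+u/2,130+v/2)
A=[('body FL',f(247,186),.1),('body FR',f(600,211),.1)]
B=[('c RL',f(385,43),.135),('c RR',f(537,53),.135),('c FR',f(528,187),.135),('c FL',f(372,176),.135)]
D=[('dl L',f(258,237),.094),('dl R',f(411,252),.094),('dr L',f(420,256),.094),('dr R',f(576,265),.094)]
for n,p,z in A+B+D: print(n,ray('top',p,z).round(4))
for n,p,z in [('c RL',g(371,156),.135),('c RR',g(446,244),.135),('c FR',g(341,282),.135),('c FL',g(281,188),.135),('FR',g(357,362),.1),('RR',g(520,287),.1),('FL',g(230,137),.1)]: print('side',n,ray('side',p,z).round(4))
E
python3 - <<'E'
import cv2
a=cv2.imread('pics/top0.png')[145:290,215:440];cv2.imwrite('pics/top0d.png',cv2.resize(a,None,fx=3.5,fy=3.5,interpolation=2))
E
```

```text
body FL [0.5527 0.2095 0.1   ]
body FR [ 0.5049 -0.253   0.1   ]
c RL [0.7329 0.0219 0.135 ]
c RR [ 0.7125 -0.178   0.135 ]
c FR [ 0.5326 -0.1562  0.135 ]
c FL [0.5531 0.0426 0.135 ]
dl L [0.4852 0.1956 0.094 ]
dl R [ 0.4593 -0.0042  0.094 ]
dr L [ 0.4537 -0.0158  0.094 ]
dr R [ 0.4357 -0.2179  0.094 ]
side c RL [0.7173 0.0237 0.135 ]
side c RR [ 0.7028 -0.1832  0.135 ]
side c FR [ 0.5343 -0.1596  0.135 ]
side c FL [0.5589 0.0404 0.135 ]
side FR [ 0.4922 -0.2624  0.1   ]
side RR [ 0.7644 -0.2829  0.1   ]
side FL [0.5658 0.216  0.1   ]
```

View pics/top0d.png

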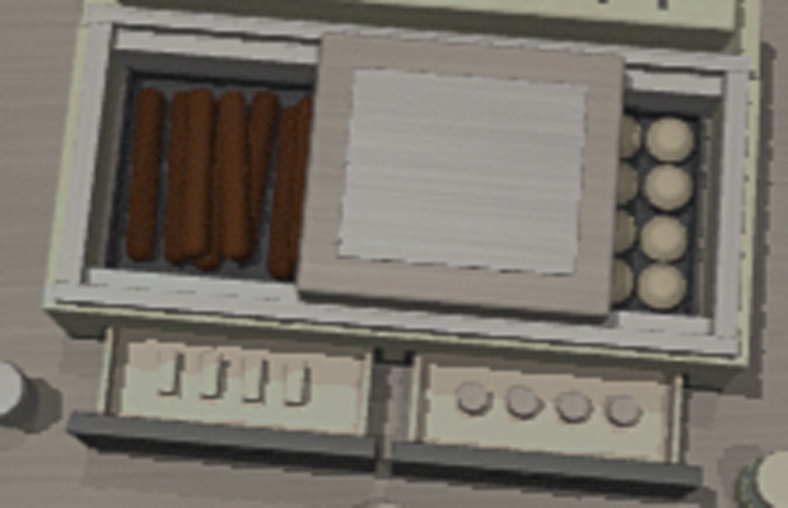

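```bash
cat >> h.py <<'E'
from scipy.spatial.transform import Rotation as Ro
yaw=-0.104; O=np.array([.635,-.033])
ex=np.array([np.cos(yaw),np.sin(yaw)]);ey=np.array([-ex[1],ex[0]])
def W(x,y,z): return list(O+x*ex+y*ey)+[z]
def quat(ty):
    y=np.array([ty[0],ty[1],0]);z=np.array([0,0,-1.]);x=np.cross(y,z)
    return Ro.from_matrix(np.c_[x,y,z]).as_quat().tolist()
def C(p):
    d=np.array(p[:2])-O; return np.array([d@ex,d@ey])
def push(start,dirn,maxd,step=.004,flim=14,speed=.05,coarse=0,maxrep=None):
    """straight push in horizontal dir; stops when force exceeds flim"""
    p=np.array(start,float);d=0;dirn=np.array([*dirn,0.])
    f0=np.array(read_ft_force())
    if coarse>0: movel((p+coarse*dirn).tolist(),speed=.07);d=coarse
    while d<maxd:
        d+=step; movel((p+d*dirn).tolist(),speed=speed)
        f=(np.array(read_ft_force())-f0)@dirn
        print(round(d,4),'F',round(float(-f),1),'C',C(read_eef_pos()).round(4))
        if -f>flim: return d,True
    return d,False
E
python3 - <<'E'
from h import *
print(read_qpos())
for n,ty in [('cov',ex),('cov-',-ex),('dr',ey),('dr-',-ey)]:
    q=quat(ty)
    pts=[W(0,-.165,.25),W(0,-.165,.133),W(0,0,.133)] if 'cov' in n else [W(-.21,.1075,.089),W(-.133,.1075,.089),W(-.225,-.1075,.089),W(-.133,-.1075,.089)]
    for p in pts:
        s=inverse_kinematics(p,q);print(n,np.round(p,3),None if s is None else np.round(s,2))
E
```

```text
[-1.3998146   0.38288703  0.04390151  1.59793877 -0.01789731  1.16118478
 -0.04992334]
cov [ 0.618 -0.197  0.25 ] [-0.6   0.67  1.26  1.6  -0.65  1.36  0.64]
cov [ 0.618 -0.197  0.133] [-0.38  0.6   0.86  1.7  -0.51  1.08  0.53]
cov [ 0.635 -0.033  0.133] [-0.61  0.55  0.78  1.73 -0.44  1.05  0.23]
cov- [ 0.618 -0.197  0.25 ] [-0.63  0.76  1.38  1.6  -0.75  1.42 -2.42]
cov- [ 0.618 -0.197  0.133] [-0.61  0.96  1.37  1.71 -0.98  1.33 -2.29]
cov- [ 0.635 -0.033  0.133] [-0.89  0.94  1.37  1.74 -0.96  1.31 -2.54]
dr [0.437 0.096 0.089] [-0.8   0.18  0.53  2.2  -0.13  0.79  1.28]
dr [0.514 0.088 0.089] [-0.7   0.33  0.52  2.03 -0.21  0.84  1.41]
dr [ 0.4   -0.117  0.089] [-0.84  0.19  1.11  2.28 -0.24  0.79  1.9 ]
dr [ 0.492 -0.126  0.089] [-0.56  0.37  0.85  2.07 -0.37  0.85  1.97]
dr- [0.437 0.096 0.089] [-0.97  0.2   0.72  2.2  -0.19  0.8  -1.8 ]
dr- [0.514 0.088 0.089] [-0.93  0.39  0.8   2.04 -0.36  0.86 -1.6 ]
dr- [ 0.4   -0.117  0.089] [-0.81  0.18  1.08  2.28 -0.23  0.79 -1.25]
dr- [ 0.492 -0.126  0.089] [-0.58  0.38  0.88  2.07 -0.39  0.86 -1.16]
```

```bash
python3 - <<'E'
from h import *
move_gripper(0.0,60)
q=quat(ex)
move_ptp(W(0,-.05,.32),q); print(read_qpos().__class__,np.round(read_qpos(),2))
p=W(0,-.163,.25); movel(p,q,speed=.2)
movel(W(0,-.163,.135),speed=.12)
print(read_time_s(),C(read_eef_pos()),read_eef_pos(),read_ft_force())
save('side','side1.png');save('top','top1.png')
a=cv2.imread('pics/side1.png')[130:430,180:480];b=cv2.imread('pics/top1.png')[110:310,210:460]
cv2.imwrite('pics/s1c.png',np.hstack([cv2.resize(a,(400,400),interpolation=3),cv2.resize(b,(400,400*1),interpolation=3)]))
E
```

```text
<class 'numpy.ndarray'> [-0.66  0.41  0.97  1.54 -0.34  1.38  0.24]
7.075 [ 0.00079727 -0.16341876] [ 0.61882803 -0.19561855  0.13603382] [-0.03185613 -0.29962476  1.06581256]
```

View pics/s1c.png

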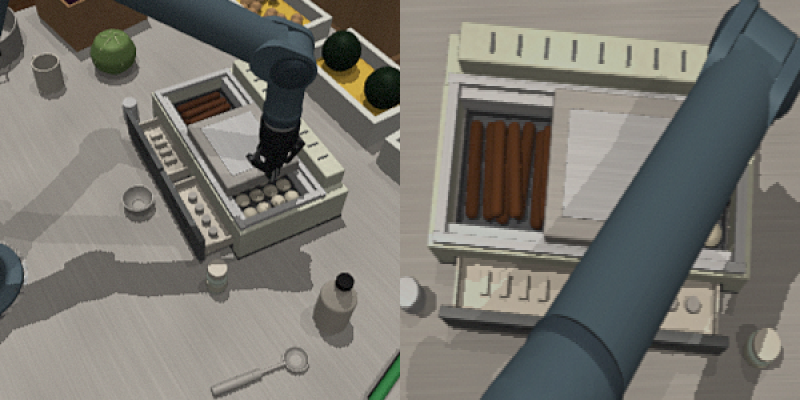

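```bash
python3 - <<'E'
from h import *
s=W(0,-.163,.130); movel(s,speed=.08)
print(read_ft_force())
print(push(s,ey,.022,step=.011,flim=16)); 
s2=np.array(s)+.022*np.array([*ey,0])
print(push(s2,ey,.155,step=.004,coarse=.112,flim=15,speed=.06))
print(read_time_s(),read_ft_force())
save('side','side2.png');save('top','top2.png')
a=cv2.imread('pics/side2.png')[130:430,180:480];b=cv2.imread('pics/top2.png')[110:310,210:460]
cv2.imwrite('pics/s2c.png',np.hstack([cv2.resize(a,(400,400),interpolation=3),cv2.resize(b,(400,400*1),interpolation=3)]))
E
```

```text
[ 0.35586425 -0.05287318  0.87600063]
0.011 F -0.8 C [ 0.0003 -0.1508]
0.022 F 0.8 C [ 1.000e-04 -1.401e-01]
(0.022, False)
0.116 F -1.0 C [ 0.     -0.0245]
0.12 F -1.1 C [ 0.0001 -0.0203]
0.124 F -0.3 C [ 0.0001 -0.0164]
0.128 F -0.0 C [ 0.     -0.0124]
0.132 F 0.5 C [ 0.     -0.0084]
0.136 F -0.3 C [ 0.     -0.0044]
0.14 F -0.6 C [ 0.     -0.0004]
0.144 F 0.0 C [0.     0.0036]
0.148 F -1.2 C [0.     0.0076]
0.152 F -0.6 C [0.     0.0116]
0.156 F -1.0 C [0.     0.0156]
(0.15600000000000003, False)
12.6583 [0.03929563 0.16345145 0.59658787]
```

View pics/s2c.png

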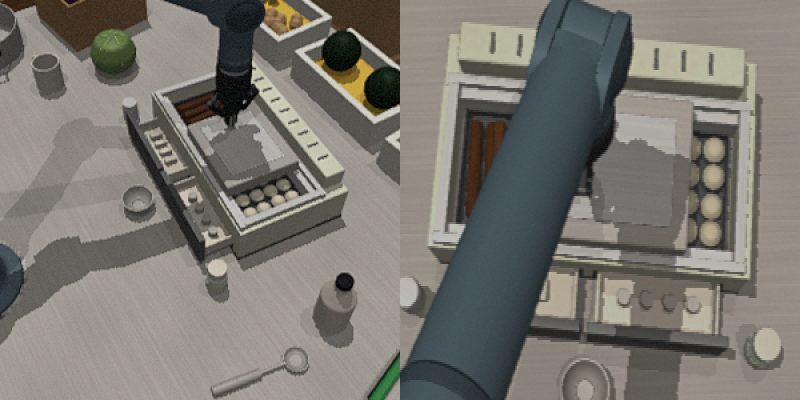

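```bash
python3 - <<'E'
from h import *
print(read_eef_pos(),read_finger_gap(),Ro.from_quat(read_tcp_rot()).as_matrix().round(3))
im=save('wrist','w2.png')
a=cv2.imread('pics/side2.png')[180:300,260:380];cv2.imwrite('pics/s2d.png',cv2.resize(a,None,fx=5,fy=5,interpolation=3))
E
```

```text
[ 0.63654627 -0.01803613  0.12998417] 4.044654424132857e-05 [[ 0.104  0.995 -0.   ]
 [ 0.995 -0.104 -0.   ]
 [-0.    -0.    -1.   ]]
```

View pics/w2.png

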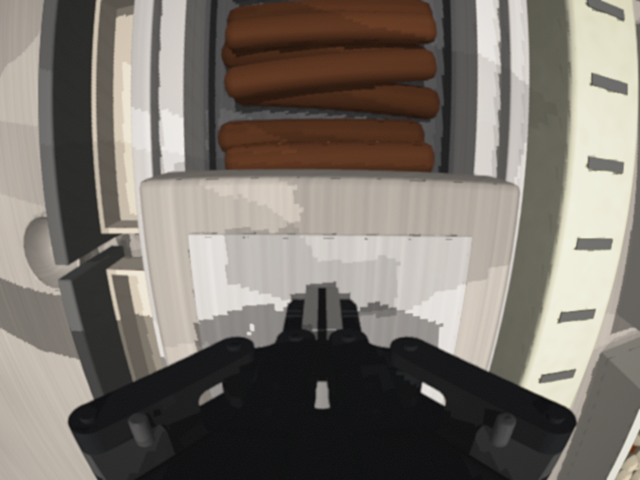

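View pics/s2d.png

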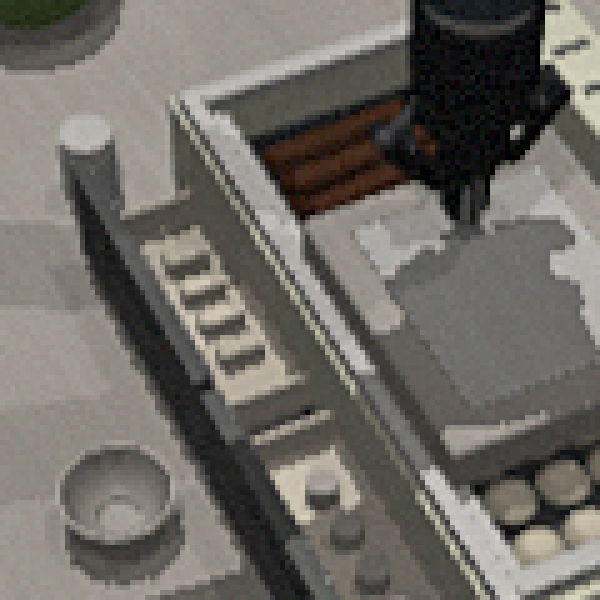

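```bash
python3 - <<'E'
from h import *
p=read_eef_pos()
for z in (.11,.13,.135,.15,.17,.2): print(z,proj('side',[p[0],p[1],z]).round(1), ((proj('side',[p[0],p[1],z])-[260,180])*5).round())
print([round(float(x),3) for x in read_ft_force()])
for c,n in [('side','cover_center'),('wrist','cover_center')]:
    read_camera(c)
    for r in tip_of(c,n)[:1]: print(c,r, ray(c,r['at'],.1175) if c=='side' else '')
E
```

```text
0.11 [351.6 231.4] [458. 257.]
0.13 [351.9 227. ] [460. 235.]
0.135 [352.  225.9] [460. 230.]
0.15 [352.3 222.5] [461. 213.]
0.17 [352.6 217.9] [463. 190.]
0.2 [353.1 210.8] [465. 154.]
[0.323, -0.742, -0.423]
side {'at': [365.4, 237.1], 'confidence': 0.86} [ 0.65453089 -0.06548302  0.1175    ]
```

```bash
python3 - <<'E'
from h import *
p=np.array(read_eef_pos());f0=read_ft_force()[2]
for k in range(1,16):
    movel([p[0],p[1],p[2]-.001*k],speed=.03)
    f=read_ft_force()[2]-f0; print(k,round(float(f),2),round(float(read_eef_pos()[2]),4))
    if abs(f)>3: break
print(read_time_s())
E
```

```text
1 -0.02 0.1289
2 -0.96 0.1279
3 -2.05 0.1269
4 -0.55 0.1259
5 -0.8 0.1249
6 -1.32 0.1239
7 -0.42 0.1229
8 -1.58 0.122
9 -0.77 0.1209
10 -1.59 0.1199
11 -0.77 0.1189
12 -0.34 0.1179
13 1.1 0.1173
14 5.2 0.1173
16.5083
```

```bash
python3 - <<'E'
from h import *
save('side','side3.png');save('top','top3.png')
a=cv2.imread('pics/side3.png')[190:270,310:400];cv2.imwrite('pics/s3d.png',cv2.resize(a,None,fx=7,fy=7,interpolation=2))
p=read_eef_pos()
for z in (.098,.1173,.135,.15): print(z,((proj('side',[p[0],p[1],z])-[310,190])*7).round())
for x,y,z in [(-.09,-.137,.135),(.09,-.137,.135),(-.09,.068,.135),(.09,.068,.135),(-.09,-.137,.1)]: print(((proj('side',W(x,y,z))-[310,190])*7).round())
E
```

```text
0.098 [291. 308.]
0.1173 [293. 279.]
0.135 [295. 251.]
0.15 [297. 228.]
[278. 571.]
[658. 420.]
[ 57. 239.]
[412. 112.]
[274. 623.]
```

View pics/s3d.png

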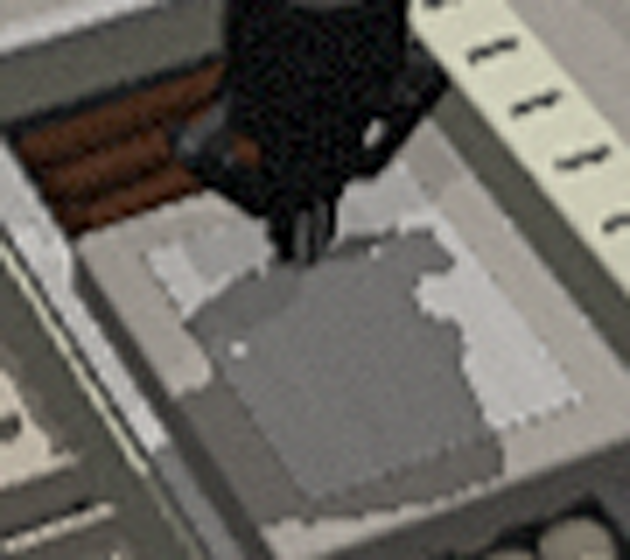

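```bash
python3 - <<'E'
from h import *
p=read_eef_pos()
movel([p[0],p[1],.135],speed=.1)
movel(W(0,-.165,.135),speed=.25)
f0=np.array(read_ft_force())
for z in (.11,.10,.095):
    movel(W(0,-.165,z),speed=.08); f=np.array(read_ft_force())-f0; print(z,f.round(1))
    if abs(f[2])>6: break
save('side','side4.png')
print(read_time_s())
a=cv2.imread('pics/side4.png')[200:300,310:430];cv2.imwrite('pics/s4d.png',cv2.resize(a,None,fx=6,fy=6,interpolation=2))
p=read_eef_pos()
for z in (.0,.02): print(z,((proj('side',[p[0],p[1],p[2]+.0177])-[310,200])*6).round(),p)
E
```

```text
0.11 [ 0.1 -1.8 -0.4]
0.1 [-0.8 -1.   0. ]
0.095 [-0.  -0.7  0.4]
18.85
0.0 [430. 434.] [ 0.61779077 -0.19714661  0.09491996]
0.02 [430. 434.] [ 0.61779077 -0.19714661  0.09491996]
```

View pics/s4d.png

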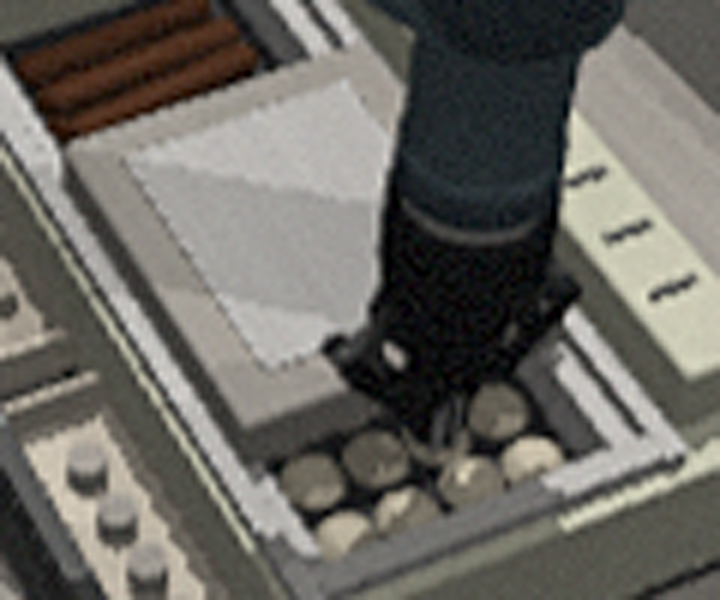

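```bash
python3 - <<'E'
from h import *
s=W(0,-.165,.096); movel(s,speed=.05)
d,st=push(s,ey,.032,step=.008,flim=18)
if not st:
    s2=np.array(s)+d*np.array([*ey,0])
    print(push(s2,ey,.145,step=.004,coarse=.108,flim=16,speed=.06))
print(read_time_s(),read_ft_force())
save('side','side5.png')
a=cv2.imread('pics/side5.png')[160:300,260:430];cv2.imwrite('pics/s5d.png',cv2.resize(a,None,fx=4,fy=4,interpolation=2))
E
```

```text
0.008 F 1.2 C [ 0.0002 -0.1558]
0.016 F 0.9 C [ 1.000e-04 -1.482e-01]
0.024 F 1.4 C [ 1.000e-04 -1.409e-01]
0.032 F 1.7 C [ 0.0002 -0.1322]
0.112 F 1.6 C [-0.0001 -0.0209]
0.116 F 2.3 C [-0.     -0.0163]
0.12 F 0.8 C [-0.     -0.0121]
0.124 F 0.5 C [-0.0001 -0.0081]
0.128 F 1.0 C [ 0.     -0.0042]
0.132 F 3.4 C [-0.0005 -0.0026]
0.136 F 7.7 C [-0.0008 -0.0026]
0.14 F 12.7 C [-0.0008 -0.0027]
0.144 F 15.9 C [-0.0008 -0.0028]
0.148 F 20.6 C [-0.0008 -0.0028]
(0.14800000000000002, True)
24.525 [ -2.44395371 -21.29677413   0.06771185]
```

View pics/s5d.png

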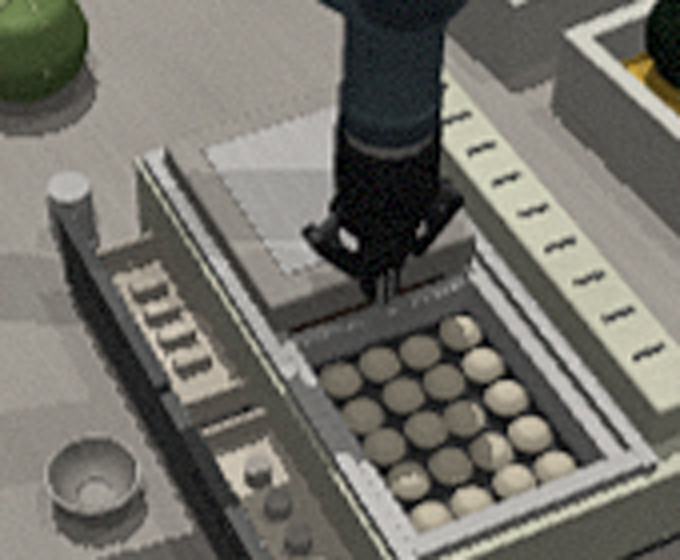

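```bash
python3 - <<'E'
from h import *
movel(W(0,-.02,.096),speed=.08)
movel(W(0,-.02,.19),speed=.2)
q=quat(ey)
move_ptp(W(-.215,.1075,.19),q)
f0=np.array(read_ft_force())
for z in (.09,.055):
    movel(W(-.215,.1075,z),speed=.12); print(z,(np.array(read_ft_force())-f0).round(1),np.round(read_eef_pos(),3))
save('side','side6.png')
print(read_time_s(),np.round(read_qpos(),2))
a=cv2.imread('pics/side6.png')[160:320,220:400];cv2.imwrite('pics/s6d.png',cv2.resize(a,None,fx=4,fy=4,interpolation=2))
E
```

```text
0.09 [-1.4  0.1  0.5] [0.433 0.096 0.091]
0.055 [-1.   0.6  0.5] [0.432 0.096 0.055]
28.2333 [-0.92  0.26  0.67  2.23 -0.25  0.72  1.39]
```

View pics/s6d.png

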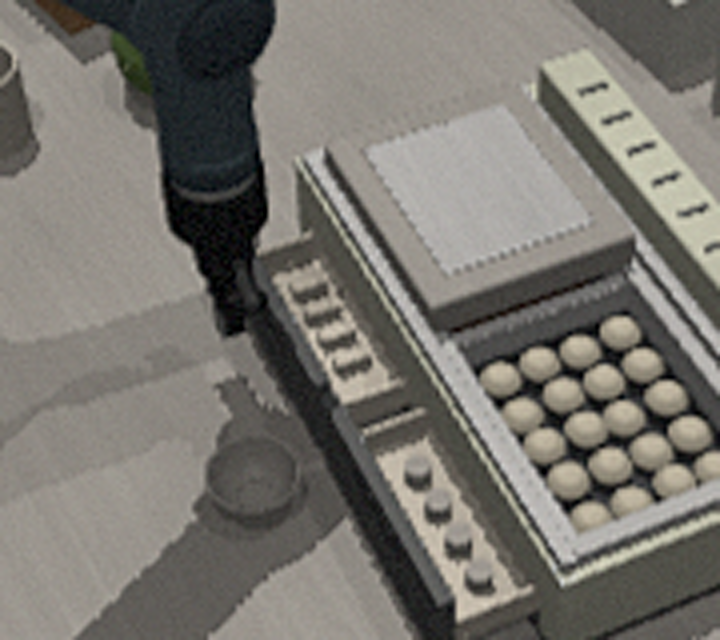

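```bash
python3 - <<'E'
from h import *
print([ (z,((proj('side',[.432,.096,z])-[220,160])*4).round()) for z in (.03,.055,.0727)])
s=W(-.215,.1075,.058)
movel(s,speed=.05)
print(push(s,ex,.1,step=.004,coarse=.064,flim=14,speed=.06))
print(read_time_s(),read_ft_force())
save('side','side7.png')
a=cv2.imread('pics/side7.png')[160:320,220:400];cv2.imwrite('pics/s7d.png',cv2.resize(a,None,fx=4,fy=4,interpolation=2))
E
```

```text
[(0.03, array([234., 364.])), (0.055, array([232., 344.])), (0.0727, array([230., 329.]))]
0.068 F 0.4 C [-0.1466  0.1077]
0.072 F 0.9 C [-0.1426  0.1076]
0.076 F 0.5 C [-0.1385  0.1076]
0.08 F 0.7 C [-0.1344  0.1075]
0.084 F 1.9 C [-0.1303  0.1074]
0.088 F 4.2 C [-0.1281  0.1074]
0.092 F 10.6 C [-0.1283  0.1073]
0.096 F 17.1 C [-0.1286  0.1072]
(0.09600000000000003, True)
31.55 [-17.29777244   1.1581835   12.87036846]
```

View pics/s7d.png

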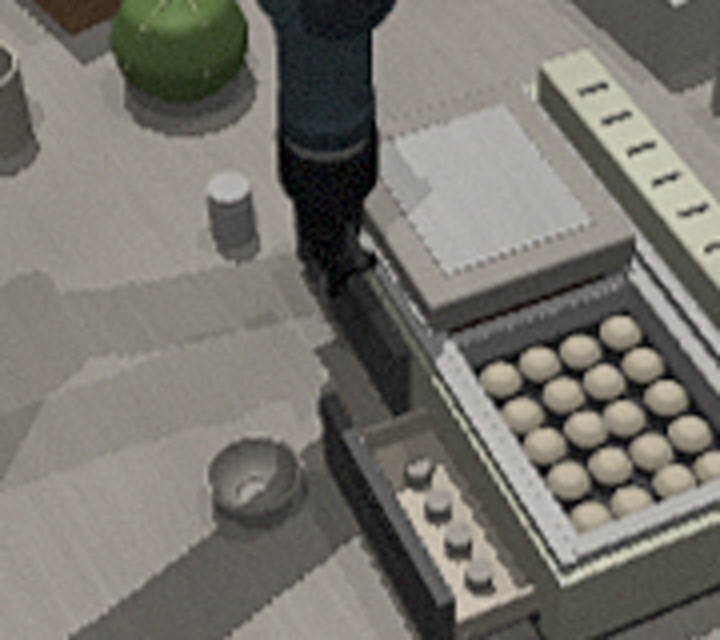

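```bash
python3 - <<'E'
from h import *
q=quat(ey)
movel(W(-.16,.1075,.06),speed=.1)
movel(W(-.225,.1075,.12),speed=.25)
movel(W(-.225,-.1075,.12),speed=.25)
f0=np.array(read_ft_force())
movel(W(-.225,-.1075,.066),speed=.12); print((np.array(read_ft_force())-f0).round(1))
save('side','side8.png');save('top','top8.png')
print(read_time_s())
a=cv2.imread('pics/side8.png')[170:320,220:370];b=cv2.imread('pics/top8.png')[150:300,205:355]
cv2.imwrite('pics/s8d.png',np.hstack([cv2.resize(a,(400,400),interpolation=2),cv2.resize(b,(400,400),interpolation=2)]))
print(proj('top',W(-.122,.21,.094)),proj('top',W(-.122,.005,.094)))
E
```

```text
[-0.3 -0.3 -0.1]
34.3667
[238.91966293 242.53279353] [326.3191334  248.84073312]
```

View pics/s8d.png

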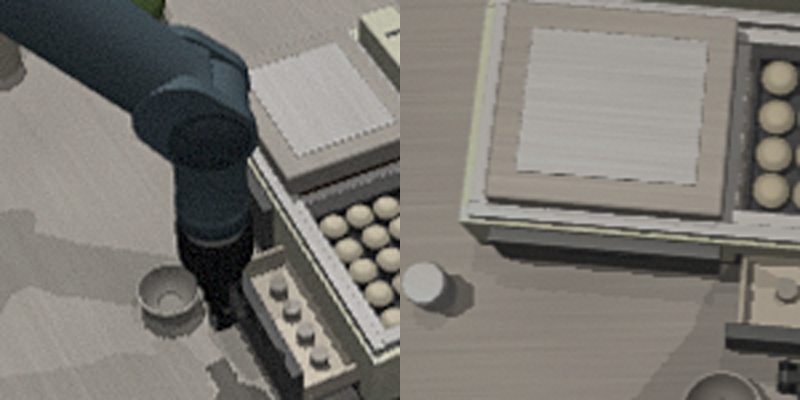

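```bash
python3 - <<'E'
from h import *
s=W(-.225,-.1075,.066)
print(push(s,ex,.112,step=.004,coarse=.074,flim=14,speed=.06))
print(read_time_s(),read_ft_force())
movel(W(-.16,-.1075,.066),speed=.1)
movel(W(-.25,-.1075,.2),speed=.25)
move_j([-1.4,0.383,0.044,1.598,-0.018,1.161,-0.05])
save('side','side9.png');save('top','top9.png')
print(read_time_s())
a=cv2.imread('pics/side9.png')[140:340,220:420];b=cv2.imread('pics/top9.png')[130:290,215:440]
cv2.imwrite('pics/s9a.png',cv2.resize(a,(600,600),interpolation=2));cv2.imwrite('pics/s9b.png',cv2.resize(b,None,fx=3.5,fy=3.5,interpolation=2))
for p in [(-.122,.21,.094),(-.122,.005,.094),(-.122,-.005,.094),(-.122,-.21,.094),(-.09,.005,.135),(.09,.005,.135),(-.09,.21,.135),(.09,.21,.135)]:
    print(p,((proj('top',W(*p))-[215,130])*3.5).round())
for c in ['top','side']:
    read_camera(c)
    for n,z in dict(cover_center=.1175,drawer_left_face=.053,drawer_right_face=.053,salt_jar=0,spice_tin=0,sauce_bowl=0,cabbage=0,rinse_bottle=0,mug=0,scoop=0).items():
        for r in tip_of(c,n)[:1]: w=ray(c,r['at'],z);print(c,n,round(r['confidence'],2),w.round(3),C(w).round(3))
print(read_time_s())
E
```

```text
0.078 F 1.3 C [-0.1465 -0.1074]
0.082 F 0.9 C [-0.1424 -0.1074]
0.086 F 0.2 C [-0.1383 -0.1074]
0.09 F 0.7 C [-0.1343 -0.1074]
0.094 F 1.2 C [-0.1304 -0.1075]
0.098 F 7.4 C [-0.1303 -0.1075]
0.102 F 13.1 C [-0.1304 -0.1076]
0.106 F 18.9 C [-0.1306 -0.1077]
(0.10600000000000002, True)
37.575 [-18.36953858   2.70946344  12.82314233]
41.7583
(-0.122, 0.21, 0.094) [ 84. 394.]
(-0.122, 0.005, 0.094) [390. 416.]
(-0.122, -0.005, 0.094) [405. 417.]
(-0.122, -0.21, 0.094) [713. 439.]
(-0.09, 0.005, 0.135) [393. 356.]
(0.09, 0.005, 0.135) [413.  93.]
(-0.09, 0.21, 0.135) [ 78. 333.]
(0.09, 0.21, 0.135) [108.  73.]
top cover_center 0.83 [0.655 0.076 0.117] [0.009 0.111]
top drawer_left_face 0.71 [0.525 0.092 0.053] [-0.123  0.113]
top drawer_right_face 0.79 [ 0.506 -0.119  0.053] [-0.119 -0.099]
top salt_jar 0.89 [ 0.43  -0.272  0.   ] [-0.18  -0.259]
top spice_tin 0.78 [0.516 0.259 0.   ] [-0.148  0.278]
top sauce_bowl 0.82 [ 0.395 -0.012  0.   ] [-0.241 -0.004]
top rinse_bottle 0.75 [ 0.583 -0.451  0.   ] [-0.008 -0.421]
top mug 0.74 [0.379 0.493 0.   ] [-0.309  0.496]
top scoop 0.73 [ 0.395 -0.474  0.   ] [-0.193 -0.463]
side cover_center 0.77 [0.66  0.077 0.117] [0.014 0.112]
side drawer_left_face 0.57 [0.529 0.081 0.053] [-0.118  0.102]
side drawer_right_face 0.59 [ 0.497 -0.126  0.053] [-0.128 -0.107]
side salt_jar 0.58 [ 0.43  -0.277  0.   ] [-0.178 -0.263]
side spice_tin 0.64 [ 0.579 -0.461  0.   ] [-0.011 -0.432]
side sauce_bowl 0.73 [ 0.401 -0.006  0.   ] [-0.236  0.003]
side cabbage 0.67 [0.584 0.463 0.   ] [-0.102  0.488]
side rinse_bottle 0.6 [ 0.58  -0.464  0.   ] [-0.01  -0.434]
side mug 0.82 [0.384 0.503 0.   ] [-0.305  0.507]
side scoop 0.64 [ 0.407 -0.485  0.   ] [-0.18  -0.473]
42.8583
```

View pics/s9a.png

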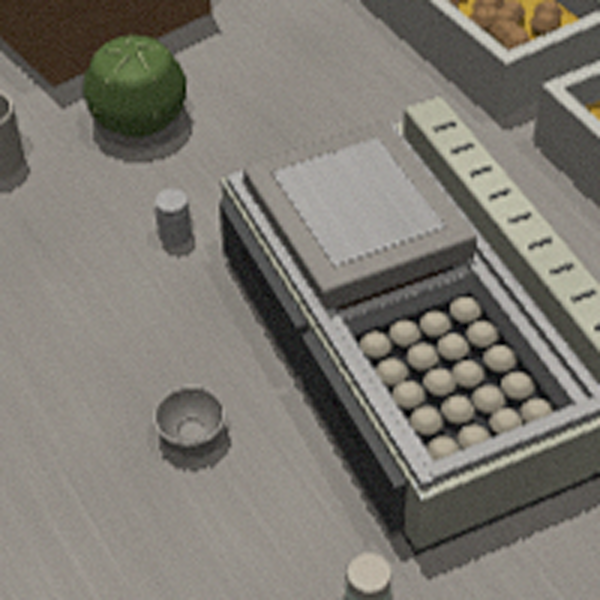

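View pics/s9b.png

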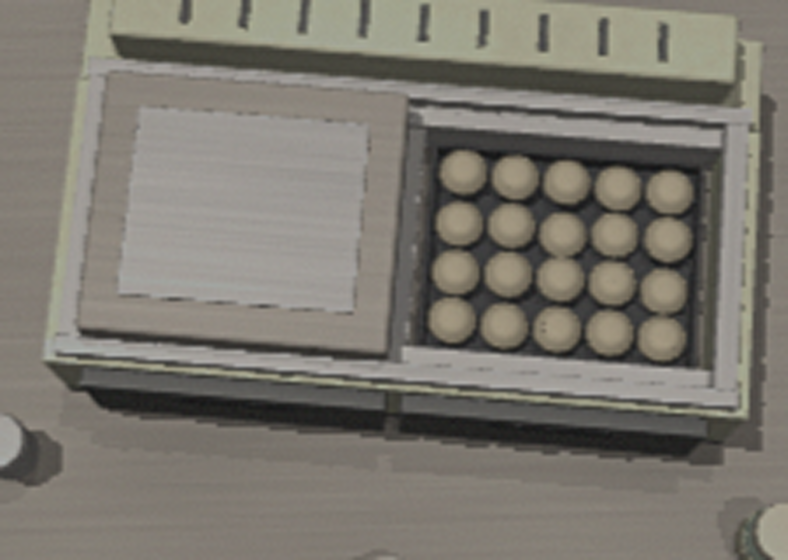

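```bash
python3 - <<'E'
from h import *
print(sign_off())
E
```

```text
the job is handed in; nothing more can be done
None
```

The cover is up against its end stop over the razor clams (the left half), both drawers are shut, and I handed the job in at about 43 s of the 58 s. `sign_off()` reports no verdict.

**First attempt at the cover:** my first pass slid over it without touching it. A gentle touch on the cover's top showed the fingertips about 37 mm higher than the stated tool geometry implied, so I lowered the tool. I didn't find out why they differ.

**Cover:** on the second pass the closed fingertips moved it until it stopped dead while the force rose to about 20 N. In the last pictures its corners lie within a few millimetres of where they should be at the stop. The network's centre estimate was 9 to 14 mm off across the rails, but the rails allow only 2 mm of play, so I put that down to the estimate.

**Drawers:** each ended at a hard stop at about 17–19 N. Their front edges match the predicted shut line to within about 2 mm in the top picture. At the end of each drawer push I also read about 13 N upward on the wrist; I stopped there and didn't track down what was being touched.

**Bystanders:** the jar, tin, bowl, bottle, mug, cabbage and spoon were found within about 10 mm of where they started. Two detections didn't fit: the side camera placed the tin at the bottle's position, as it had at the start, and the top camera missed the cabbage. The final pictures show both standing in place.

The arm was back at its start pose, clear of everything, when I handed in.

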